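# Clamp a chocolate mould on the vibrating table

### The arm

A 6-joint arm with a two-finger parallel gripper is mounted at the origin on the work surface. World frame = base frame: x ahead of the robot, y to its left, z up, the work surface at z = 0. Lengths are in m, angles in rad, forces in N, time in s.
With the tool pointing down it reaches from about 0.3 to 0.775 m from the base axis. Payload 14.6 kg.
Tool frame: the origin (TCP) lies midway between the tips of the shut fingers; the grasp point (between the pads) lies 19 mm behind it (ctrl.pinch_z is the distance from the TCP to the grasp point, in m); z points along the fingers, y is the line along which they close (so a half turn about z gives the same grasp; the last joint's range is limited). The gripper opens to 94 mm and grips with 3 to 60 N. Pads are 16 mm wide; open, the fingers measure 119 mm over their backs; the gripper's body (75 mm by 177 mm) begins 78 mm behind the grasp point.
Start: joints at [1.069, 0.3, 1.521, -0, 1.321, -0.067], TCP at [0.232, 0.499, 0.205] pointing down, gripper open.
Joint ranges: [-3.03, 3.03], [-0.79, 2.21], [0.23, 2.52], [-1.04, 4.18], [0, 3.07], [-2.55, 2.55]. Speed limits (rad/s): [2.22, 2.22, 2.57, 3.14, 3.14, 3.14].

### API

Orientations are given as [roll, pitch, yaw] about the fixed x, y, z axes, in that order (R = Rz(yaw) Ry(pitch) Rx(roll)).
In Python, from station import ctrl gives the robot as it stands.
- The arm moves only by the tool jog_arm, never from a script. Its argument "motion" is a list of rows, each a list of 7 numbers: the shift along the tool's x, y, z in m, then the turn, a rotation vector about the tool's x, y, z in rad, then the opening, from -1 (shut) to 1 (fully open). In form: [[tx, ty, tz, rx, ry, rz, gripper], ...]. A call has 1 to 5 rows; each row shifts and turns the commanded pose from where the row before left it, along the tool's axes as they then stand; what a row does not reach is not made up. A row lasts 1/10 s, in which the tool goes at most 50 mm and 8.59 degrees, less where a joint would pass 70% of its speed; a pose out of reach is approached as far as the arm can. A call is refused whole if a number of a shift passes 0.05 or a number of a turn 0.15, either way. A call with a gripper value outside its range is refused whole. The fingers move at their own pace and stop on an object; "squeeze" is the grip in N (left out, the last holds). Time passes only in rows, so rows that do not move let the fingers close. It gives the time, the measured TCP pose, the force, the opening and the grip force at its end, in the units of the state.
- ctrl.get_obs(): the state, without advancing time (a new reading comes with each control period).
- ctrl.camera(name): name is "scene" or "top"; returns the picture (480x640x3 uint8, red, green, blue); there is no depth.
- ctrl.camera_model(name): a dict with "intrinsics" (3x3 intrinsics, pixels), "rvec" (rotation vector, rad) and "tvec" (3), from world to camera coordinates, as OpenCV has them. Camera axes: x right, y down, z forward; pixel columns grow to the right and rows downward; lengths in m; the calibration is good to about 2 mm. A picture is of the moment at which its call begins. camera_model takes no time and is no camera call.
- ctrl.hand_in(): hands the job in; it is judged then, once.
The state is a dict: "time_s": time; "qpos": joint angles; "joint_vel": joint speeds; "tau": joint torques, N m; "ee_pos": TCP position; "eef_rot": TCP orientation; "force": force on the tool from outside, world axes, zero at the start; "moment": the same for the moment, N m; "grip_width": finger opening in m; "grip_force": force on a finger pad.
Only numpy, scipy, OpenCV 4.12 (cv2) and the standard library are available. Lean on these libraries where they do the work, as an engineer would, in place of code of your own. Each camera call takes 0.05 s, during which the arm holds its last target. There are 200 camera calls.

### The job

Get the vibrating table ready for moulding: push the blue mould back along the deck until it lies square against both the back stop and the side stop, under the clamp. Then screw the black clamp knob down clockwise until it stops tight and the foot holds the mould. Leave the bowl, the tub, the spatula and the squeeze bottle where they are.

Things in the scene. Friction and masses are not known exactly. Their poses are not given: they have to be found in the camera images.
- vibrating_table: Fixed steel machine, 250 (x) x 300 (y) mm, on the worktop; origin at the centre of its underside, x to its back, y to its side stop. The flat deck on top is at 105 mm height (x to +-125, y to +-150 mm). Back stop: bar along y, inner face at x = 85 mm. Side stop: bar along x, inner face at y = 125 mm. Both bars are 10 mm thick and rise 18 mm above the deck.
- mould: Loose blue plastic mould, 120 (x) x 180 (y) x 26 (z) mm, about 0.55 kg, lying on the deck; origin at the centre of its underside. Six cavities on its -x side, a plain 40 mm land along its +x side for the clamp foot. Slides with about 5 N; jammed askew on a stop, it squares up if pushed at its lagging end or with two spread fingers. Fully home its origin is at x = 25, y = 35 mm in the vibrating table's frame, axes parallel.
- clamp_knob (a joint): Turn of the clamp knob in rad: grows clockwise seen from above; the screw sinks 12 mm a turn (1.91 mm per rad) and stops hard at 4.2 (tight, foot pressed on the mould). Starts between 0 and 1.4, the foot then 5 to 7.5 mm above the height of the mould's top; screwed down too soon it blocks the mould's way. Turns stiffly (0.15 N m) and stays where it is left.
- knob_grip (a point): Point on the clamp knob's axis, 12 mm below its top and 18 mm above its underside: the height to grip. The knob is an upright round fluted black cylinder, 50 mm in diameter, 30 mm high, red cap with a white mark; grip it at any angle. It sinks with the screw; when tight its underside is at 200 mm height, 15 mm above the boss and 22 mm above the arm.
- clamp_arm (a point): Fixed point on the clamp screw's upright axis, at the top of the threaded boss in the dark steel clamp arm: x = 63, y = 35, z = 185 mm in the vibrating table's frame. The arm (34 mm wide, 162 to 178 mm high) carries the 34 mm round boss and comes forward from a post, 34 mm wide, behind the back stop (x = 97 to 115 mm).
- clamp_foot: Round rubber foot, 26 mm in diameter, at the lower end of the clamp screw; origin at the centre of its underside. It moves straight up and down with the screw and does not turn.
- steel_bowl: Loose steel bowl, 170 mm wide, 85 mm high, on the worktop to the right of the machine; origin at the centre of its underside. Bystander.
- tub: Loose white tub, 170 x 120 x 70 mm, with chocolates, on the worktop to the left of the machine; origin at the centre of its underside. Bystander.
- spatula: Loose flat steel spatula with a black handle, 280 mm long, lying on the worktop between the machine and the tub; origin at its middle, on the worktop. Bystander.
- squeeze_bottle: Loose white bottle with a blue cap, 60 mm in diameter, 140 mm high, on the worktop to the right of the machine, farther off than the bowl; origin at the centre of its underside. Bystander.
There are look-alikes about, which are no part of the job. What is meant by the mould is not white, and is the smaller of those in its own colour.

How it is judged:
By the outcome, as a careful person would: the job done as asked, in the order asked, and still so for the second after the job is handed in, with the robot touching nothing.
It also fails if it takes over 67 s, if anything falls off the work surface, if the arm or the gripper's body presses on something with over 40 N, if the wrist force passes 120 N, or if a joint passes its speed limit or range.

## Working session

There is one attempt and no reset: what is moved stays moved. The work goes in short steps, Python scripts to look and compute and a tool call to move; the robot and the scene stay as the last step left them, time stands still between calls to the robot, and variables do not carry over. Pictures are saved under pics/ and viewed, at most 10 in all, crops included, and the job is handed in when it is done.

Besides the shell and the picture viewer there is one more tool, called as name([rows], argument=value, ...), one row to a line, values as JSON. jog_arm: Moves the arm, as the interface text tells. Its arguments: {"type":"object","properties":{"motion":{"type":"array"},"squeeze":{"type":"number"}},"required":["motion"]}

```bash
mkdir -p pics; python3 - <<'E'
from station import ctrl
import cv2
for n in("scene","top"):
    cv2.imwrite(f"pics/{n}0.png",ctrl.camera(n)[:,:,::-1])
    print(n,ctrl.camera_model(n))
o=ctrl.get_obs();print(o,ctrl.pinch_z)
E
```

```text
scene {'intrinsics': array([[497.96763052,   0.        , 326.21477574],
       [  0.        , 497.96763052, 244.74893956],
       [  0.        ,   0.        ,   1.        ]]), 'rvec': array([ 1.52919565,  2.14311786, -0.77863742]), 'tvec': array([ 0.13525603, -0.311197  ,  1.69628213])}
top {'intrinsics': array([[474.13275054,   0.        , 321.95110114],
       [  0.        , 474.13275054, 241.74453986],
       [  0.        ,   0.        ,   1.        ]]), 'rvec': array([ 2.23060375, -1.98510128,  0.20607532]), 'tvec': array([-0.0061921 ,  0.56883756,  1.11195701])}
{'time_s': 0.1, 'qpos': array([ 1.06943562e+00,  3.00388477e-01,  1.52153352e+00, -8.24604919e-06,
        1.32069624e+00, -6.66086934e-02]), 'joint_vel': array([-0.00061631, -0.00165542, -0.00321027,  0.00028411,  0.00142546,
        0.00055458]), 'tau': array([ 3.26100366e-03, -5.32640612e+01, -3.53286624e+01,  7.10296654e-02,
        2.35092145e-02, -8.70441954e-05]), 'ee_pos': array([0.23154492, 0.49862005, 0.20495177]), 'eef_rot': array([-3.14056881e+00, -6.02924274e-05,  2.70684265e+00]), 'force': array([-0.14296516, -0.11722465, -0.54503275]), 'moment': array([-0.01819673,  0.00334992, -0.00588723]), 'grip_force': 0.0, 'grip_width': 0.09392274644768361} 0.0188
```

View pics/scene0.png

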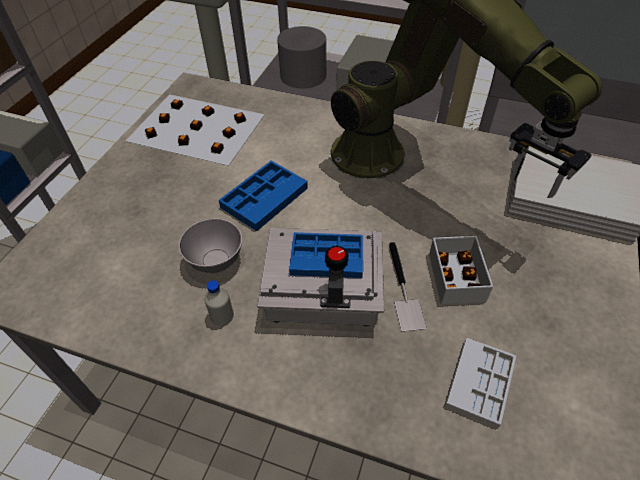

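View pics/top0.png

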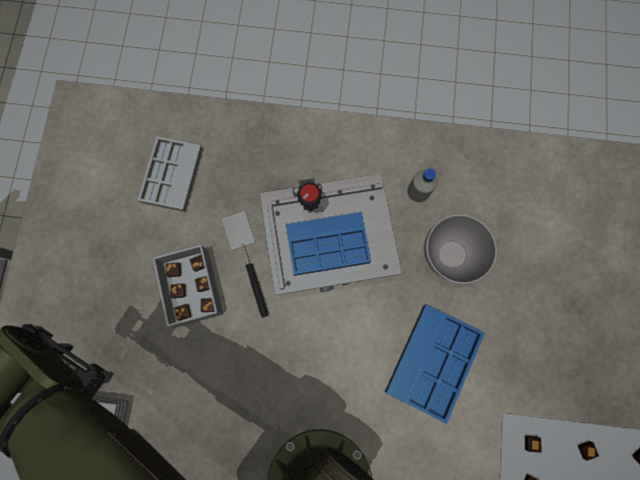

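The scene shows the machine in the middle with the clamp knob at top (310,194), its side stop on the left and back stop at the top. Mould candidates in the top image are the blue one on the deck (328,243), the bigger blue one on the worktop (435,362) and the white one (170,173). I choose the one on the deck, because it is blue and the smaller of the two. I'll check it in a close crop.

```bash
python3 - <<'E'
import cv2
a=cv2.imread("pics/top0.png")[165:305,250:410]
cv2.imwrite("pics/crop0.png",cv2.resize(a,None,fx=4.28,fy=4.28,interpolation=cv2.INTER_CUBIC))
E
cat > h.py <<'E'
import numpy as np,cv2
from station import ctrl
def ray(n,u,v,z):
    m=ctrl.camera_model(n);R=cv2.Rodrigues(m["rvec"])[0];t=m["tvec"]
    d=R.T@np.linalg.inv(m["intrinsics"])@[u,v,1];c=-R.T@t
    return c+d*(z-c[2])/d[2]
def proj(n,P):
    m=ctrl.camera_model(n)
    return cv2.projectPoints(np.array(P,float).reshape(-1,3),m["rvec"],m["tvec"],m["intrinsics"],None)[0][:,0]
E
```

```text
(no output)
```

View pics/crop0.png

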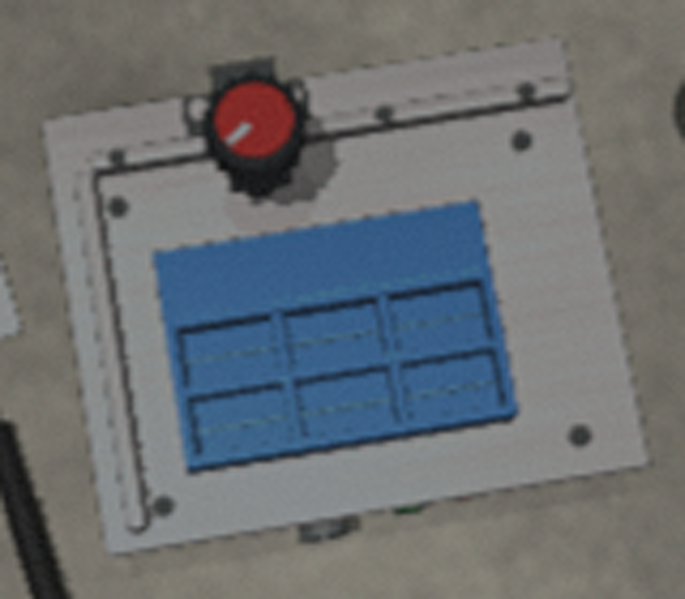

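The crop shows a plain land at the mould's back and six cavities at its front, so the choice is right. The mould's top corners in the crop are at (155,252), (478,202), (515,412) and (188,466).

```bash
python3 - <<'E'
from h import *
f=lambda p,z:ray("top",p[0]/4.28+250,p[1]/4.28+165,z)
D=np.array([f(p,.105) for p in[(44,121),(562,38),(648,463),(110,552)]])
L=np.array([[.125,.15],[.125,-.15],[-.125,-.15],[-.125,.15]])
def fit(L,W):
    l=L-L.mean(0);w=W[:,:2]-W[:,:2].mean(0)
    a=np.arctan2((l[:,0]*w[:,1]-l[:,1]*w[:,0]).sum(),(l*w).sum())
    R=np.array([[np.cos(a),-np.sin(a)],[np.sin(a),np.cos(a)]]);t=W[:,:2].mean(0)-R@L.mean(0)
    return a,R,t,np.abs((R@L.T).T+t-W[:,:2]).max()
a,R,t,e=fit(L,D);print("table",a,t,e)
M=np.array([f(p,.131) for p in[(155,252),(478,202),(515,410),(188,465)]])
l=np.array([[.06,.09],[.06,-.09],[-.06,-.09],[-.06,.09]])
am,_,tm,em=fit(l,M);print("mould",am,tm,em,"in table",R.T@(tm-t),am-a)
print("corners tbl",(R.T@(M[:,:2]-t).T).T)
k=f((255,118),.237)[:2];print("knob img",k,"calc",R@[.063,.035]+t)
for P in[(.025,.035),(.063,.035)]:print(R@P+t)
E
```

```text
table 0.2830234285172727 [0.58063276 0.04307733] 0.002434337658457797
mould 0.2784349177858283 [0.55099073 0.04414426] 0.0020496747240895605 in table [-0.02816479  0.00930232] -0.004588510731444395
corners tbl [[ 0.03120274  0.09803043]
 [ 0.02981303 -0.08035533]
 [-0.08669768 -0.07883342]
 [-0.08697723  0.0983676 ]]
knob img [0.63205046 0.09479922] calc [0.63135224 0.09427826]
[0.59486405 0.08366638]
[0.63135224 0.09427826]
```

```bash
cat >> h.py <<'E'
A=.283;T=np.array([.5806,.0431]);RT=np.array([[np.cos(A),-np.sin(A)],[np.sin(A),np.cos(A)]])
def tab(x,y,z): return np.r_[RT@[x,y]+T,z]
def plan(legs,g,step=.04,cur=None):
    "legs: [(table x,y,z, yaw)]; prints rows in tool axes"
    o=ctrl.get_obs();p=o["ee_pos"];y=o["eef_rot"][2]%(2*np.pi)
    for X,Y,Z,yw in legs:
        q=tab(X,Y,Z);n=int(np.ceil(max(np.linalg.norm(q-p)/step,abs(yw-y)/.145,1)))
        for _ in range(n):
            c,s=np.cos(y),np.sin(y);d=(q-p)/n
            print(np.round([d@[c,s,0],d@[s,-c,0],-d[2],0,0,-(yw-y)/n],4).tolist() if _==0 or True else 0)
            y+=0
            # turn
            if abs(yw-y)>1e-9: y+=(yw-y)/(n-_)
        # d constant
            p=p
        p=q;y=yw;print("--")
def st():
    o=ctrl.get_obs();p=o["ee_pos"];print("t",o["time_s"],"tab",np.round(RT.T@(p[:2]-T),4),"z",round(p[2],4),"rpy",np.round(o["eef_rot"],3),"F",np.round(o["force"],1),"M",np.round(o["moment"],2),"w",o["grip_width"],o["grip_force"],"q6",o["qpos"][5],"q1",o["qpos"][0])
E
python3 - <<'E'
s=open("h.py").read()
i=s.index("        for _ in range(n):");j=s.index("        p=q;y=yw")
s=s[:i]+'''        d=(q-p)/n;dy=(yw-y)/n
        for _ in range(n):
            c,s=np.cos(y),np.sin(y)
            print(np.round([d@[c,s,0],d@[s,-c,0],-d[2],0,0,-dy,g],3).tolist());y+=dy
'''+s[j:]
open("h.py","w").write(s)
E
python3 -c "
from h import *
st();plan([(-.28,.20,.27,1.854),(-.028,-.112,.25,1.854),(-.028,-.112,.116,1.854)],.4)
print(ray('top',460,248,.085))"
```

```text
t 0.1 tab [-0.208   0.5349] z 0.205 rpy [-3.141 -0.     2.707] F [-0.1 -0.1 -0.5] M [-0.02  0.   -0.01] w 0.09392274644768361 0.0 q6 -0.06660869344318807 q1 1.0694356152960771
[-0.018, -0.033, -0.007, 0.0, 0.0, 0.095, 0.4]
[-0.022, -0.031, -0.007, 0.0, 0.0, 0.095, 0.4]
[-0.024, -0.029, -0.007, 0.0, 0.0, 0.095, 0.4]
[-0.027, -0.027, -0.007, 0.0, 0.0, 0.095, 0.4]
[-0.029, -0.024, -0.007, 0.0, 0.0, 0.095, 0.4]
[-0.032, -0.021, -0.007, 0.0, 0.0, 0.095, 0.4]
[-0.033, -0.018, -0.007, 0.0, 0.0, 0.095, 0.4]
[-0.035, -0.015, -0.007, 0.0, 0.0, 0.095, 0.4]
[-0.036, -0.011, -0.007, 0.0, 0.0, 0.095, 0.4]
--
[-0.028, 0.023, 0.002, 0.0, 0.0, -0.0, 0.4]
[-0.028, 0.023, 0.002, 0.0, 0.0, -0.0, 0.4]
[-0.028, 0.023, 0.002, 0.0, 0.0, -0.0, 0.4]
[-0.028, 0.023, 0.002, 0.0, 0.0, -0.0, 0.4]
[-0.028, 0.023, 0.002, 0.0, 0.0, -0.0, 0.4]
[-0.028, 0.023, 0.002, 0.0, 0.0, -0.0, 0.4]
[-0.028, 0.023, 0.002, 0.0, 0.0, -0.0, 0.4]
[-0.028, 0.023, 0.002, 0.0, 0.0, -0.0, 0.4]
[-0.028, 0.023, 0.002, 0.0, 0.0, -0.0, 0.4]
[-0.028, 0.023, 0.002, 0.0, 0.0, -0.0, 0.4]
[-0.028, 0.023, 0.002, 0.0, 0.0, -0.0, 0.4]
--
[0.0, 0.0, 0.034, 0.0, 0.0, -0.0, 0.4]
[0.0, 0.0, 0.034, 0.0, 0.0, -0.0, 0.4]
[0.0, 0.0, 0.034, 0.0, 0.0, -0.0, 0.4]
[0.0, 0.0, 0.034, 0.0, 0.0, -0.0, 0.4]
--
[ 0.58356823 -0.27216802  0.085     ]
```

jog_arm([
  [-0.018, -0.033, -0.012, 0, 0, 0.095, 0.4],
  [-0.022, -0.031, -0.012, 0, 0, 0.095, 0.4],
  [-0.024, -0.029, -0.012, 0, 0, 0.095, 0.4],
  [-0.027, -0.027, -0.012, 0, 0, 0.095, 0.4],
  [-0.029, -0.024, -0.012, 0, 0, 0.095, 0.4],
])

```text
time_s: 0.6
ee_pos: [0.2445, 0.3086, 0.2656]
eef_rot: [-3.141, 0.0, 2.228]
force: [1.0, -0.5, 0.5]
grip_width: 0.0659
grip_force: 0.0
```

jog_arm([
  [-0.032, -0.014, 0, 0, 0, 0.095, 0.4],
  [-0.033, -0.01, 0, 0, 0, 0.095, 0.4],
  [-0.035, -0.006, 0, 0, 0, 0.095, 0.4],
  [-0.036, 0, 0, 0, 0, 0.095, 0.4],
])

```text
time_s: 1.0
ee_pos: [0.2863, 0.1744, 0.2654]
eef_rot: [3.141, -0.0, 1.848]
force: [0.7, 0.4, 0.3]
grip_width: 0.066
grip_force: 0.0
```

```bash
python3 -c "
from h import *
st();plan([(-.028,-.112,.25,1.854),(-.028,-.112,.116,1.854)],.4)"
```

```text
t 1.0 tab [-0.2459  0.2082] z 0.2654 rpy [ 3.141 -0.     1.848] F [0.7 0.4 0.3] M [-0.03  0.06  0.02] w 0.06603190760925513 0.0 q6 0.16005066966317463 q1 0.4376918743421347
[-0.032, 0.022, 0.002, 0.0, 0.0, -0.001, 0.4]
[-0.032, 0.022, 0.002, 0.0, 0.0, -0.001, 0.4]
[-0.032, 0.022, 0.002, 0.0, 0.0, -0.001, 0.4]
[-0.032, 0.022, 0.002, 0.0, 0.0, -0.001, 0.4]
[-0.032, 0.022, 0.002, 0.0, 0.0, -0.001, 0.4]
[-0.032, 0.022, 0.002, 0.0, 0.0, -0.001, 0.4]
[-0.032, 0.022, 0.002, 0.0, 0.0, -0.001, 0.4]
[-0.032, 0.022, 0.002, 0.0, 0.0, -0.001, 0.4]
[-0.032, 0.022, 0.002, 0.0, 0.0, -0.001, 0.4]
[-0.032, 0.022, 0.002, 0.0, 0.0, -0.001, 0.4]
--
[0.0, 0.0, 0.034, 0.0, 0.0, -0.0, 0.4]
[0.0, 0.0, 0.034, 0.0, 0.0, -0.0, 0.4]
[0.0, 0.0, 0.034, 0.0, 0.0, -0.0, 0.4]
[0.0, 0.0, 0.034, 0.0, 0.0, -0.0, 0.4]
--
```

jog_arm([
  [-0.032, 0.022, 0.002, 0, 0, -0.001, 0.4],
  [-0.032, 0.022, 0.002, 0, 0, -0.001, 0.4],
  [-0.032, 0.022, 0.002, 0, 0, -0.001, 0.4],
  [-0.032, 0.022, 0.002, 0, 0, -0.001, 0.4],
  [-0.032, 0.022, 0.002, 0, 0, -0.001, 0.4],
])

```text
time_s: 1.5
ee_pos: [0.4377, 0.0514, 0.2552]
eef_rot: [-3.141, -0.0, 1.856]
force: [0.3, 0.4, -0.1]
grip_width: 0.0659
grip_force: 0.0
```

jog_arm([
  [-0.032, 0.022, 0.002, 0, 0, -0.001, 0.4],
  [-0.032, 0.022, 0.002, 0, 0, 0, 0.4],
  [-0.032, 0.022, 0.002, 0, 0, 0, 0.4],
  [-0.032, 0.022, 0.002, 0, 0, 0, 0.4],
  [-0.032, 0.022, 0.002, 0, 0, 0, 0.4],
])

```text
time_s: 2.0
ee_pos: [0.5885, -0.0707, 0.2449]
eef_rot: [-3.141, -0.0, 1.858]
force: [0.0, 1.5, 0.1]
grip_width: 0.0659
grip_force: 0.0
```

jog_arm([
  [0, 0, 0.034, 0, 0, 0, 0.4],
  [0, 0, 0.034, 0, 0, 0, 0.4],
  [0, 0, 0.03, 0, 0, 0, 0.4],
  [0, 0, 0.02, 0, 0, 0, 0.4],
  [0, 0, 0, 0, 0, 0, 0.4],
])

```text
time_s: 2.5
ee_pos: [0.5861, -0.0693, 0.1244]
eef_rot: [-3.137, -0.002, 1.858]
force: [0.3, 0.7, 0.1]
grip_width: 0.0658
grip_force: 0.0
```

```bash
python3 -c "
from h import *
st();plan([(-.028,-.112,.117,1.854)],.4)"
```

```text
t 2.5 tab [-0.0261 -0.1094] z 0.1244 rpy [-3.137e+00 -2.000e-03  1.858e+00] F [0.3 0.7 0.1] M [-0.05  0.01  0.02] w 0.06577693062540194 0.0 q6 -0.46666795749423606 q1 -0.17972190840925165
[-0.003, -0.002, 0.007, 0.0, 0.0, 0.004, 0.4]
--
```

jog_arm([
  [0.002, 0, 0.007, 0, 0, 0.004, 0.4],
  [0.01, 0, 0, 0, 0, 0, 0.4],
  [0.008, 0, 0, 0, 0, 0, 0.4],
  [0.006, 0, 0, 0, 0, 0, 0.4],
  [0.006, 0, 0, 0, 0, 0, 0.4],
])

```text
time_s: 3.0
ee_pos: [0.5789, -0.0386, 0.1214]
eef_rot: [3.14, 0.002, 1.854]
force: [0.8, -6.1, 2.6]
grip_width: 0.0658
grip_force: 2.8
```

jog_arm([
  [0.004, 0, 0, 0, 0, 0, 0.4],
  [0.004, 0, 0, 0, 0, 0, 0.4],
  [0.002, 0, 0, 0, 0, 0, 0.4],
  [0.002, 0, 0, 0, 0, 0, 0.4],
])

```text
time_s: 3.4
ee_pos: [0.5757, -0.0275, 0.1214]
eef_rot: [3.14, 0.002, 1.854]
force: [1.0, -5.5, 3.8]
grip_width: 0.0659
grip_force: 3.0
```

jog_arm([
  [0.002, 0, 0, 0, 0, 0, 0.4],
  [0.002, 0, 0, 0, 0, 0, 0.4],
])

```text
time_s: 3.6
ee_pos: [0.5747, -0.024, 0.1214]
eef_rot: [3.14, 0.002, 1.854]
force: [9.4, -18.7, -0.7]
grip_width: 0.0657
grip_force: 9.9
```

```bash
python3 -c "
from h import *
st()"
```

```text
t 3.6 tab [-0.0244 -0.0628] z 0.1214 rpy [3.140e+00 2.000e-03 1.854e+00] F [  9.4 -18.7  -0.7] M [-3.51 -1.65  0.11] w 0.06574227544151835 9.880160093307495 q6 -0.38701315610843784 q1 -0.10464815751938543
```

jog_arm([
  [-0.012, 0, 0, 0, 0, 0, 0.4],
  [-0.01, 0, -0.02, 0, 0, 0, 0.4],
  [0, 0, -0.035, 0, 0, 0, 0.4],
  [0, -0.02, -0.03, 0, 0, 0, 0.4],
  [0, -0.03, 0, 0, 0, 0, 0.4],
])

```text
time_s: 4.1
ee_pos: [0.5335, -0.0588, 0.2092]
eef_rot: [3.136, 0.002, 1.854]
force: [0.7, -0.3, -0.7]
grip_width: 0.0657
grip_force: 0.0
```

```bash
python3 -c "
from h import *
st();plan([(-.125,.035,.2,3.425),(-.125,.035,.117,3.425)],.4)"
```

```text
t 4.1 tab [-0.0737 -0.0846] z 0.2092 rpy [3.136e+00 2.000e-03 1.854e+00] F [ 0.7 -0.3 -0.7] M [-0.07  0.05  0.02] w 0.06566629744812338 0.0 q6 -0.4620833044904212 q1 -0.17827315946962224
[0.011, -0.005, 0.001, 0.0, 0.0, -0.143, 0.4]
[0.011, -0.003, 0.001, 0.0, 0.0, -0.143, 0.4]
[0.012, -0.001, 0.001, 0.0, 0.0, -0.143, 0.4]
[0.012, 0.0, 0.001, 0.0, 0.0, -0.143, 0.4]
[0.012, 0.002, 0.001, 0.0, 0.0, -0.143, 0.4]
[0.011, 0.004, 0.001, 0.0, 0.0, -0.143, 0.4]
[0.011, 0.005, 0.001, 0.0, 0.0, -0.143, 0.4]
[0.01, 0.007, 0.001, 0.0, 0.0, -0.143, 0.4]
[0.009, 0.008, 0.001, 0.0, 0.0, -0.143, 0.4]
[0.008, 0.009, 0.001, 0.0, 0.0, -0.143, 0.4]
[0.006, 0.01, 0.001, 0.0, 0.0, -0.143, 0.4]
--
[0.0, 0.0, 0.028, 0.0, 0.0, -0.0, 0.4]
[0.0, 0.0, 0.028, 0.0, 0.0, -0.0, 0.4]
[0.0, 0.0, 0.028, 0.0, 0.0, -0.0, 0.4]
--
```

jog_arm([
  [0.011, -0.005, 0.001, 0, 0, -0.143, 0.8],
  [0.011, -0.003, 0.001, 0, 0, -0.143, 0.8],
  [0.012, -0.001, 0.001, 0, 0, -0.143, 0.8],
  [0.012, 0, 0.001, 0, 0, -0.143, 0.8],
  [0.012, 0.002, 0.001, 0, 0, -0.143, 0.8],
])

```text
time_s: 4.6
ee_pos: [0.4938, -0.0122, 0.2006]
eef_rot: [3.141, -0.0, 2.575]
force: [-0.1, -0.4, 0.2]
grip_width: 0.0847
grip_force: 0.0
```

jog_arm([
  [0.011, 0.004, 0.001, 0, 0, -0.143, 0.8],
  [0.011, 0.005, 0.001, 0, 0, -0.143, 0.8],
  [0.01, 0.007, 0.001, 0, 0, -0.143, 0.8],
  [0.009, 0.008, 0.001, 0, 0, -0.143, 0.8],
  [0.008, 0.009, 0.001, 0, 0, -0.143, 0.8],
])

```text
time_s: 5.1
ee_pos: [0.4555, 0.034, 0.1956]
eef_rot: [3.141, -0.0, -2.993]
force: [0.3, 0.1, -0.0]
grip_width: 0.0844
grip_force: 0.0
```

jog_arm([
  [0.006, 0.01, 0.001, 0, 0, -0.143, 0.8],
  [0, 0, 0.03, 0, 0, 0, 0.8],
  [0, 0, 0.025, 0, 0, 0, 0.8],
  [0, 0, 0.018, 0, 0, 0, 0.8],
  [0, 0, 0, 0, 0, 0, 0.8],
])

```text
time_s: 5.6
ee_pos: [0.4474, 0.0427, 0.1197]
eef_rot: [3.14, -0.004, -2.856]
force: [-0.1, 0.7, 0.6]
grip_width: 0.0846
grip_force: 0.0
```

```bash
python3 -c "
from h import *
st();plan([(-.125,.035,.118,3.425)],.8)"
```

```text
t 5.6 tab [-0.128   0.0368] z 0.1197 rpy [ 3.14  -0.004 -2.856] F [-0.1  0.7  0.6] M [0.07 0.02 0.03] w 0.08458824539448899 0.0 q6 -1.8428149673490164 q1 0.013370009542585591
[-0.003, -0.002, 0.002, 0.0, 0.0, 0.002, 0.8]
--
```

jog_arm([
  [-0.015, -0.001, 0.001, 0, 0, 0.001, 0.8],
  [-0.012, 0, 0, 0, 0, 0, 0.8],
  [-0.008, 0, 0, 0, 0, 0, 0.8],
  [-0.008, 0, 0, 0, 0, 0, 0.8],
  [-0.008, 0, 0, 0, 0, 0, 0.8],
])

```text
time_s: 6.1
ee_pos: [0.4975, 0.0558, 0.1215]
eef_rot: [-3.142, -0.001, -2.857]
force: [-8.2, -2.9, 6.8]
grip_width: 0.0848
grip_force: 4.5
```

jog_arm([
  [-0.007, 0, 0, 0, 0, 0, 0.8],
  [-0.006, 0, 0, 0, 0, 0, 0.8],
  [-0.006, 0, 0, 0, 0, 0, 0.8],
  [-0.004, 0, 0, 0, 0, 0, 0.8],
  [-0.003, 0, 0, 0, 0, 0, 0.8],
])

```text
time_s: 6.6
ee_pos: [0.5224, 0.0631, 0.1215]
eef_rot: [3.142, -0.001, -2.857]
force: [-7.7, -2.6, 5.3]
grip_width: 0.0846
grip_force: 4.3
```

```bash
python3 -c "
from h import *
st()"
```

```text
t 6.6 tab [-0.0503  0.0355] z 0.1215 rpy [ 3.142e+00 -1.000e-03 -2.857e+00] F [-7.7 -2.6  5.3] M [-0.53  1.52  0.09] w 0.08456072655158986 4.311213791370392 q6 -1.8041440333536387 q1 0.05078401695041003
```

jog_arm([
  [-0.002, 0, 0, 0, 0, 0, 0.8],
  [-0.002, 0, 0, 0, 0, 0, 0.8],
  [-0.002, 0, 0, 0, 0, 0, 0.8],
  [-0.001, 0, 0, 0, 0, 0, 0.8],
])

```text
time_s: 7.0
ee_pos: [0.529, 0.065, 0.1215]
eef_rot: [3.142, -0.001, -2.857]
force: [-12.6, -4.2, 8.0]
grip_width: 0.0846
grip_force: 6.6
```

jog_arm([
  [-0.001, 0, 0, 0, 0, 0, 0.8],
  [-0.001, 0, 0, 0, 0, 0, 0.8],
])

```text
time_s: 7.2
ee_pos: [0.5291, 0.0651, 0.1215]
eef_rot: [3.141, -0.006, -2.857]
force: [-28.6, -9.2, 19.2]
grip_width: 0.0845
grip_force: 14.6
```

```bash
python3 -c "
from h import *
st()"
```

```text
t 7.2 tab [-0.0433  0.0355] z 0.1215 rpy [ 3.141 -0.006 -2.857] F [-28.6  -9.2  19.2] M [-1.61  5.24 -0.03] w 0.08453138892402365 14.62317019701004 q6 -1.8002943241296105 q1 0.05426937397159081
```

jog_arm([
  [0.015, 0, 0, 0, 0, 0, 0.8],
  [0.03, 0, -0.01, 0, 0, 0, 0.8],
  [0.04, 0, -0.03, 0, 0, 0, 0.8],
  [0.03, 0, -0.04, 0, 0, -0.14, 0.8],
  [0, 0, -0.045, 0, 0, -0.14, 0.8],
])

```text
time_s: 7.7
ee_pos: [0.4181, 0.0331, 0.2474]
eef_rot: [3.141, -0.001, -2.572]
force: [0.3, -0.5, 0.4]
grip_width: 0.0846
grip_force: 0.0
```

```bash
python3 - <<'E'
from h import *
st();im=ctrl.camera("top")[:,:,::-1];cv2.imwrite("pics/top1.png",im)
cv2.imwrite("pics/crop1.png",cv2.resize(im[165:305,250:410],None,fx=4.28,fy=4.28,interpolation=cv2.INTER_CUBIC))
E
```

```text
t 7.7 tab [-0.1589  0.0358] z 0.2474 rpy [ 3.141e+00 -1.000e-03 -2.572e+00] F [ 0.3 -0.5  0.4] M [0.02 0.01 0.  ] w 0.0845591937006258 0.0 q6 -2.148449059602973 q1 -0.008492570890304184
```

View pics/crop1.png

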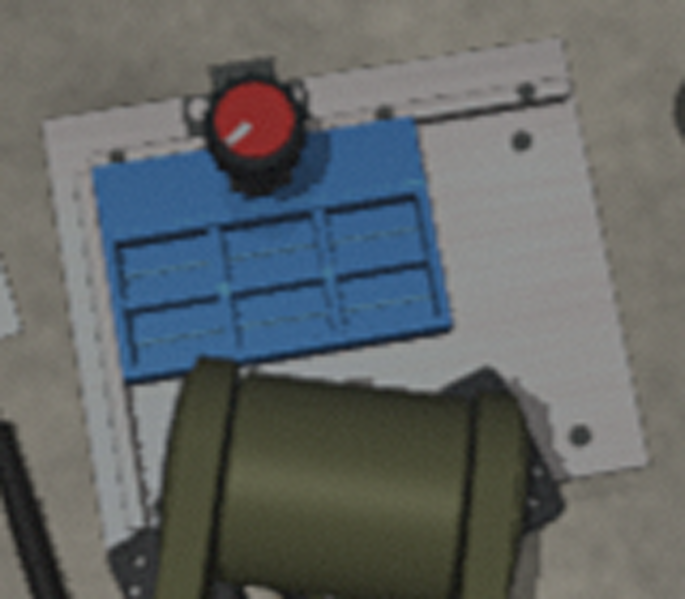

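The mould's top corners are now at crop (94,168), (415,118), (452,326) and (127,378), and it looks flush with both stops. I'll compare these with the expected home corners and plan the move to the knob.

```bash
python3 - <<'E'
from h import *
f=lambda p,z:ray("top",p[0]/4.28+250,p[1]/4.28+165,z)
for p in[(94,168),(415,118),(452,326),(127,378)]:print(np.round(RT.T@(f(p,.131)[:2]-T),4))
plan([(-.10,.035,.29,3.96),(.063,.035,.29,3.96)],1)
E
```

```text
[0.0836 0.1238]
[ 0.0827 -0.0549]
[-0.0359 -0.0539]
[-0.0351  0.1233]
[-0.026, -0.008, -0.017, 0.0, 0.0, -0.12, 1.0]
[-0.025, -0.011, -0.017, 0.0, 0.0, -0.12, 1.0]
--
[-0.028, -0.017, -0.0, 0.0, 0.0, -0.0, 1.0]
[-0.028, -0.017, -0.0, 0.0, 0.0, -0.0, 1.0]
[-0.028, -0.017, -0.0, 0.0, 0.0, -0.0, 1.0]
[-0.028, -0.017, -0.0, 0.0, 0.0, -0.0, 1.0]
[-0.028, -0.017, -0.0, 0.0, 0.0, -0.0, 1.0]
--
```

jog_arm([
  [-0.026, -0.008, -0.018, 0, 0, -0.13, 1],
  [-0.025, -0.011, -0.018, 0, 0, -0.13, 1],
  [-0.026, -0.018, 0, 0, 0, -0.13, 1],
  [-0.025, -0.021, 0, 0, 0, 0, 1],
  [-0.025, -0.021, 0, 0, 0, 0, 1],
])

```text
time_s: 8.25
ee_pos: [0.5688, 0.0721, 0.2823]
eef_rot: [-3.141, 0.001, -2.188]
force: [-0.4, -0.1, -0.3]
grip_width: 0.0942
grip_force: 0.0
```

```bash
python3 -c "
from h import *
st();plan([(.063,.035,.285,4.1),(.063,.035,.205,4.1)],1)"
```

```text
t 8.25 tab [-0.0032  0.0311] z 0.2823 rpy [-3.141e+00  1.000e-03 -2.188e+00] F [-0.4 -0.1 -0.3] M [ 0.06  0.03 -0.01] w 0.09421990685867833 0.0 q6 -2.4627098329698396 q1 0.062056137705439905
[-0.027, -0.019, -0.001, 0.0, 0.0, -0.002, 1.0]
[-0.027, -0.019, -0.001, 0.0, 0.0, -0.002, 1.0]
--
[0.0, 0.0, 0.04, 0.0, 0.0, -0.0, 1.0]
[0.0, 0.0, 0.04, 0.0, 0.0, -0.0, 1.0]
--
```

jog_arm([
  [-0.027, -0.019, -0.001, 0, 0, 0, 1],
  [-0.027, -0.019, 0, 0, 0, 0, 1],
  [0, 0, 0.02, 0, 0, 0, 1],
  [0, 0, 0, 0, 0, 0, 1],
])

```text
time_s: 8.65
ee_pos: [0.6294, 0.0939, 0.2599]
eef_rot: [3.138, -0.003, -2.188]
force: [0.4, -0.9, 0.5]
grip_width: 0.0936
grip_force: 0.0
```

```bash
python3 -c "
from h import *
st();plan([(.063,.035,.205,4.1)],1)"
```

```text
t 8.65 tab [0.0611 0.0352] z 0.2599 rpy [ 3.138e+00 -3.000e-03 -2.188e+00] F [ 0.4 -0.9  0.5] M [ 0.07  0.07 -0.05] w 0.09364078097541483 0.0 q6 -2.4343607158448606 q1 0.09051778814245286
[-0.001, -0.001, 0.027, 0.0, 0.0, -0.002, 1.0]
[-0.001, -0.001, 0.027, 0.0, 0.0, -0.002, 1.0]
--
```

jog_arm([
  [-0.001, -0.001, 0.027, 0, 0, 0, 1],
  [-0.001, -0.001, 0.027, 0, 0, 0, 1],
  [0, 0, 0, 0, 0, 0, 0.2],
  [0, 0, 0, 0, 0, 0, -1],
  [0, 0, 0, 0, 0, 0, -1],
], squeeze=30)

```text
time_s: 9.15
ee_pos: [0.633, 0.0942, 0.2109]
eef_rot: [-3.139, 0.002, -2.188]
force: [-0.3, -0.5, 0.3]
grip_width: 0.0733
grip_force: 0.0
```

```bash
python3 - <<'E'
from h import *
st();im=ctrl.camera("scene")[:,:,::-1]
cv2.imwrite("pics/s2.png",cv2.resize(im[180:340,220:430],None,fx=3.6,fy=3.6,interpolation=cv2.INTER_CUBIC))
E
```

```text
t 9.15 tab [0.0646 0.0345] z 0.2109 rpy [-3.139e+00  2.000e-03 -2.188e+00] F [-0.3 -0.5  0.3] M [ 0.16  0.04 -0.  ] w 0.07330421236084153 0.0 q6 -2.4342990654027012 q1 0.09054653130355497
```

View pics/s2.png

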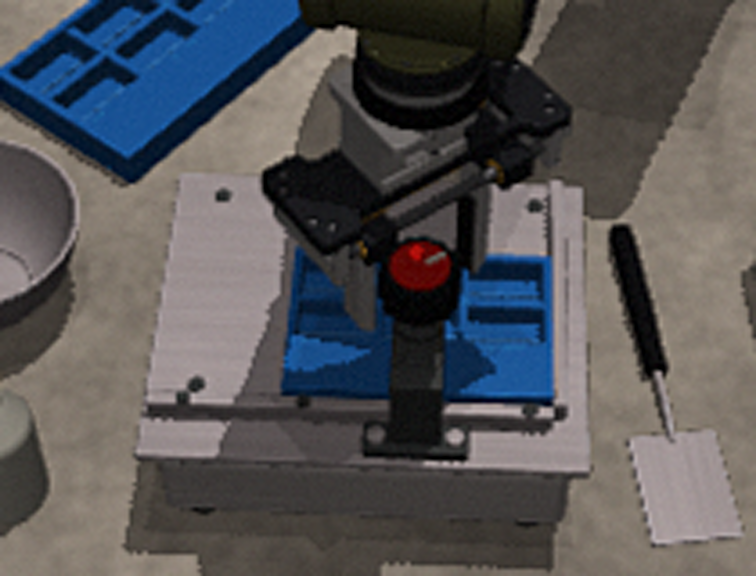

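The fingers straddle the knob, and the red cap is at (418,265) in the crop. I'll lower 4 mm and close.

jog_arm([
  [0, 0, 0.004, 0, 0, 0, -1],
  [0, 0, 0.001, 0, 0, 0, -1],
  [0, 0, 0, 0, 0, 0, -1],
  [0, 0, 0, 0, 0, 0, -1],
  [0, 0, 0, 0, 0, 0, -1],
], squeeze=30)

```text
time_s: 9.7
ee_pos: [0.6319, 0.0948, 0.2035]
eef_rot: [3.14, -0.0, -2.187]
force: [-5.9, 2.1, 1.6]
grip_width: 0.0494
grip_force: 30.0
```

```bash
python3 -c "
from h import *
st()"
```

```text
t 9.7 tab [0.0637 0.0353] z 0.2035 rpy [ 3.14  -0.    -2.187] F [-5.9  2.1  1.6] M [0.63 1.2  0.01] w 0.049413359766155095 30.00017076730728 q6 -2.4343281845474536 q1 0.09127882398705016
```

jog_arm([
  [0, 0, 0.00027, 0, 0, 0.14, -1],
  [0, 0, 0.00027, 0, 0, 0.14, -1],
  [0, 0, 0.00027, 0, 0, 0.14, -1],
  [0, 0, 0.00027, 0, 0, 0.14, -1],
  [0, 0, 0.00027, 0, 0, 0.14, -1],
])

```text
time_s: 10.2
ee_pos: [0.6316, 0.0952, 0.2022]
eef_rot: [3.14, -0.002, -2.892]
force: [-7.5, 4.7, 2.9]
grip_width: 0.0497
grip_force: 30.0
```

```bash
python3 -c "
from h import *
st()"
```

```text
t 10.2 tab [0.0635 0.0358] z 0.2022 rpy [ 3.140e+00 -2.000e-03 -2.892e+00] F [-7.5  4.7  2.9] M [1.01 1.64 0.17] w 0.04974130550614371 29.995070099830627 q6 -1.7287072823654126 q1 0.09166818577108388
```

Moment z is about 0.17 N m, so the knob is turning with the gripper.

jog_arm([
  [0, 0, 0.00027, 0, 0, 0.14, -1],
  [0, 0, 0.00027, 0, 0, 0.14, -1],
  [0, 0, 0.00027, 0, 0, 0.14, -1],
  [0, 0, 0.00027, 0, 0, 0.14, -1],
  [0, 0, 0.00027, 0, 0, 0.14, -1],
])

```text
time_s: 10.7
ee_pos: [0.6315, 0.0956, 0.2009]
eef_rot: [3.141, -0.003, 2.691]
force: [-7.0, 6.7, 3.5]
grip_width: 0.0494
grip_force: 30.0
```

jog_arm([
  [0, 0, 0.00027, 0, 0, 0.14, -1],
  [0, 0, 0.00027, 0, 0, 0.14, -1],
  [0, 0, 0.00027, 0, 0, 0.14, -1],
  [0, 0, 0.00027, 0, 0, 0.14, -1],
  [0, 0, 0.00027, 0, 0, 0.14, -1],
])

```text
time_s: 11.2
ee_pos: [0.6316, 0.096, 0.1995]
eef_rot: [-3.141, -0.003, 1.991]
force: [-7.0, 9.3, 2.9]
grip_width: 0.0499
grip_force: 30.0
```

jog_arm([
  [0, 0, 0.00027, 0, 0, 0.14, -1],
  [0, 0, 0.00027, 0, 0, 0.14, -1],
  [0, 0, 0.00027, 0, 0, 0.14, -1],
  [0, 0, 0.00027, 0, 0, 0.14, -1],
])

```text
time_s: 11.6
ee_pos: [0.6318, 0.0962, 0.1985]
eef_rot: [-3.14, -0.003, 1.431]
force: [-4.2, 10.6, 2.6]
grip_width: 0.0494
grip_force: 30.0
```

```bash
python3 -c "
from h import *
st()"
```

```text
t 11.6 tab [0.064  0.0367] z 0.1985 rpy [-3.140e+00 -3.000e-03  1.431e+00] F [-4.2 10.6  2.6] M [2.13 1.19 0.16] w 0.04944073927976775 29.995501041412354 q6 0.2312540037064679 q1 0.09250168930320934
```

jog_arm([
  [0, 0, 0.0002, 0, 0, 0.1, -1],
  [0, 0, 0.0002, 0, 0, 0.1, -1],
  [0, 0, 0.0002, 0, 0, 0.1, -1],
])

```text
time_s: 11.9
ee_pos: [0.632, 0.0962, 0.1979]
eef_rot: [-3.139, -0.002, 1.133]
force: [-2.7, 10.8, 1.7]
grip_width: 0.0496
grip_force: 30.0
```

```bash
python3 -c "
from h import *
st()"
```

```text
t 11.9 tab [0.0642 0.0367] z 0.1979 rpy [-3.139e+00 -2.000e-03  1.133e+00] F [-2.7 10.8  1.7] M [2.37 1.   0.12] w 0.049564996532723726 29.998034834861755 q6 0.5296196757054259 q1 0.0925158199875026
```

jog_arm([
  [0, 0, 0.0002, 0, 0, 0.1, -1],
  [0, 0, 0.0002, 0, 0, 0.1, -1],
  [0, 0, 0.0002, 0, 0, 0.1, -1],
])

```text
time_s: 12.2
ee_pos: [0.6323, 0.0962, 0.1979]
eef_rot: [-3.14, -0.002, 0.834]
force: [-7.0, 3.8, 9.0]
grip_width: 0.0492
grip_force: 30.0
```

```bash
python3 -c "
from h import *
st()"
```

```text
t 12.2 tab [0.0644 0.0365] z 0.1979 rpy [-3.14e+00 -2.00e-03  8.34e-01] F [-7.   3.8  9. ] M [0.65 1.63 0.73] w 0.049218388379309905 29.999261498451233 q6 0.8292681638067807 q1 0.09255066243317936
```

jog_arm([
  [0, 0, 0, 0, 0, 0.1, -1],
  [0, 0, 0, 0, 0, 0.1, -1],
  [0, 0, 0, 0, 0, 0, -1],
], squeeze=40)

```text
time_s: 12.5
ee_pos: [0.6308, 0.0946, 0.1979]
eef_rot: [-3.139, 0.003, 0.634]
force: [-17.6, -0.9, 10.4]
grip_width: 0.0495
grip_force: 40.0
```

```bash
python3 -c "
from h import *
st()"
```

```text
t 12.5 tab [0.0626 0.0354] z 0.1979 rpy [-3.139e+00  3.000e-03  6.340e-01] F [-17.6  -0.9  10.4] M [0.06 3.61 0.69] w 0.04951397307850835 40.00408709049225 q6 1.0282824099426646 q1 0.091298061273767
```

Moment z is 0.7 N m and the knob has stopped sinking, so it is tight and the pads are slipping on it. I'll release and lift.

jog_arm([
  [0, 0, 0, 0, 0, 0, 0],
  [0, 0, 0, 0, 0, 0, 1],
  [0, 0, 0, 0, 0, 0, 1],
  [0, 0, 0, 0, 0, 0, 1],
  [0, 0, -0.03, 0, 0, 0, 1],
])

```text
time_s: 13.0
ee_pos: [0.6313, 0.094, 0.2236]
eef_rot: [-3.138, 0.006, 0.636]
force: [0.2, -0.5, -0.7]
grip_width: 0.0779
grip_force: 0.0
```

jog_arm([
  [0, 0, -0.04, 0, 0, 0, 1],
  [0, 0, -0.04, 0, 0, 0, 1],
  [-0.045, 0, 0, 0, 0, 0, 1],
  [-0.045, 0, 0, 0, 0, 0, 1],
  [-0.045, 0, 0, 0, 0, 0, 1],
])

```text
time_s: 13.5
ee_pos: [0.5226, 0.0133, 0.3069]
eef_rot: [3.141, -0.0, 0.636]
force: [1.1, -0.2, 0.7]
grip_width: 0.0941
grip_force: 0.0
```

jog_arm([
  [-0.045, 0, 0, 0, 0, 0, 1],
  [0, 0, 0, 0, 0, 0, 1],
])

```text
time_s: 13.7
ee_pos: [0.4851, -0.0147, 0.308]
eef_rot: [3.14, -0.001, 0.633]
force: [-0.1, -0.1, -0.5]
grip_width: 0.0937
grip_force: 0.0
```

```bash
python3 - <<'E'
from h import *
st();s=ctrl.camera("scene")[180:340,220:430,::-1];t=ctrl.camera("top")[165:305,250:410,::-1]
cv2.imwrite("pics/top3.png",cv2.resize(t,None,fx=4.28,fy=4.28,interpolation=cv2.INTER_CUBIC))
cv2.imwrite("pics/s3.png",cv2.resize(s,None,fx=3.6,fy=3.6,interpolation=cv2.INTER_CUBIC))
E
```

```text
t 13.7 tab [-0.1078 -0.0288] z 0.308 rpy [ 3.14e+00 -1.00e-03  6.33e-01] F [-0.1 -0.1 -0.5] M [-0.05  0.14  0.01] w 0.09373458166884116 0.0 q6 0.8320822598734506 q1 -0.1054142219853817
```

View pics/s3.png

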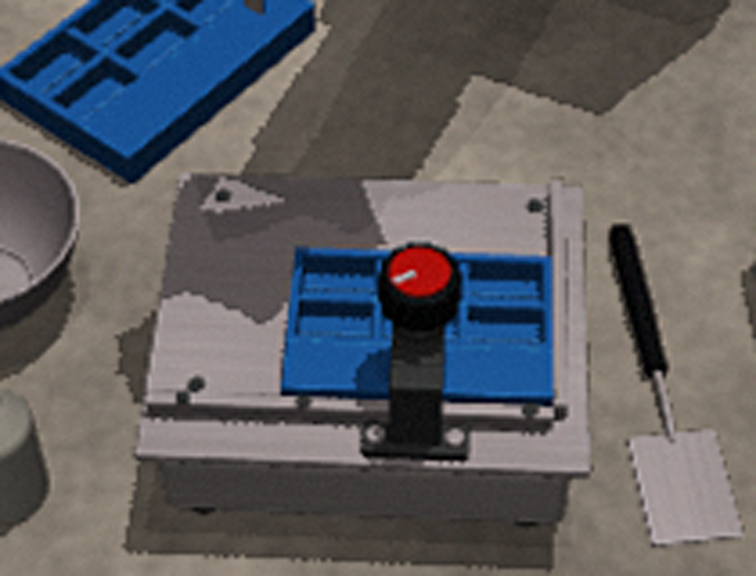

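View pics/top3.png

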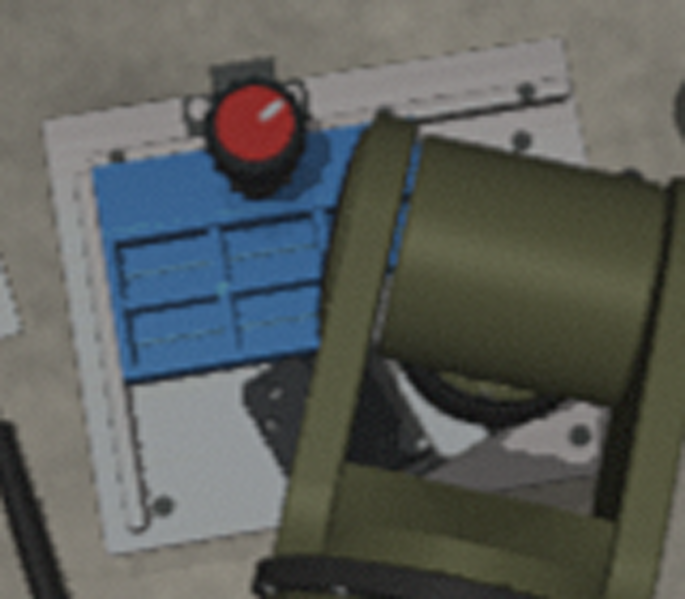

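The mould is home and the knob mark has turned about 180°. As a check I'll grip again harder and try to turn it further.

jog_arm([
  [0.045, 0, 0, 0, 0, 0, 1],
  [0.045, 0, 0, 0, 0, 0, 1],
  [0.045, 0, 0, 0, 0, 0, 1],
  [0.045, 0, 0, 0, 0, 0, 1],
  [0, 0, 0.03, 0, 0, 0, 1],
])

```text
time_s: 14.3
ee_pos: [0.6377, 0.0985, 0.2783]
eef_rot: [3.139, -0.006, 0.639]
force: [-0.0, -0.8, -0.6]
grip_width: 0.094
grip_force: 0.0
```

jog_arm([
  [0, 0, 0.03, 0, 0, 0, 1],
  [0, 0, 0, 0, 0, 0, 1],
])

```text
time_s: 14.5
ee_pos: [0.6319, 0.0953, 0.2418]
eef_rot: [-3.137, 0.007, 0.637]
force: [-0.2, -0.3, -0.6]
grip_width: 0.0937
grip_force: 0.0
```

```bash
python3 -c "
from h import *
st();plan([(.0635,.0357,.1985,.634)],1)"
```

```text
t 14.5 tab [0.0638 0.0358] z 0.2418 rpy [-3.137  0.007  0.637] F [-0.2 -0.3 -0.6] M [-0.    0.08  0.02] w 0.09367585419929506 0.0 q6 1.0262189662826726 q1 0.09241930616034294
[-0.0, 0.0, 0.022, 0.0, 0.0, 0.002, 1.0]
[-0.0, 0.0, 0.022, 0.0, 0.0, 0.002, 1.0]
--
```

jog_arm([
  [0, 0, 0.022, 0, 0, 0, 1],
  [0, 0, 0.019, 0, 0, 0, 1],
  [0, 0, 0, 0, 0, 0, 0.2],
  [0, 0, 0, 0, 0, 0, -1],
  [0, 0, 0, 0, 0, 0, -1],
], squeeze=55)

```text
time_s: 15.0
ee_pos: [0.6332, 0.0945, 0.2081]
eef_rot: [3.14, -0.002, 0.636]
force: [-0.2, 0.7, 0.4]
grip_width: 0.0733
grip_force: 0.0
```

jog_arm([
  [0, 0, 0, 0, 0, 0, -1],
  [0, 0, 0, 0, 0, 0, -1],
  [0, 0, 0, 0, 0, 0, -1],
  [0, 0, 0, 0, 0, 0, -1],
])

```text
time_s: 15.4
ee_pos: [0.6321, 0.0953, 0.2068]
eef_rot: [-3.14, -0.001, 0.636]
force: [-5.1, 4.8, 5.1]
grip_width: 0.0493
grip_force: 55.0
```

jog_arm([
  [0, 0, 0, 0, 0, 0.06, -1],
  [0, 0, 0, 0, 0, 0.06, -1],
])

```text
time_s: 15.6
ee_pos: [0.6319, 0.0952, 0.2068]
eef_rot: [-3.14, 0.001, 0.516]
force: [-11.8, 2.2, 7.2]
grip_width: 0.0489
grip_force: 55.0
```

```bash
python3 -c "
from h import *
st()"
```

```text
t 15.6 tab [0.0638 0.0357] z 0.2068 rpy [-3.14e+00  1.00e-03  5.16e-01] F [-11.8   2.2   7.2] M [0.41 2.33 2.12] w 0.048854478408690435 55.001025795936584 q6 1.1460436294154253 q1 0.09187489567343675
```

The moment reaches 2.1 N m with nothing giving, so it is at the hard stop. I'll release and retreat.

jog_arm([
  [0, 0, 0, 0, 0, 0, 0.2],
  [0, 0, 0, 0, 0, 0, 1],
  [0, 0, 0, 0, 0, 0, 1],
  [0, 0, 0, 0, 0, 0, 1],
  [0, 0, -0.03, 0, 0, 0, 1],
])

```text
time_s: 16.1
ee_pos: [0.6313, 0.094, 0.2326]
eef_rot: [-3.139, 0.006, 0.516]
force: [-0.3, 0.5, -0.4]
grip_width: 0.0849
grip_force: 0.0
```

jog_arm([
  [0, 0, -0.04, 0, 0, 0, 1],
  [0, 0, -0.04, 0, 0, 0, 1],
  [-0.045, 0, 0, 0, 0, 0, 1],
  [-0.045, 0, 0, 0, 0, 0, 1],
  [0, 0, 0, 0, 0, 0, 1],
])

```text
time_s: 16.6
ee_pos: [0.551, 0.0481, 0.3165]
eef_rot: [3.142, 0.001, 0.514]
force: [1.0, -1.0, 0.3]
grip_width: 0.0937
grip_force: 0.0
```

```bash
python3 - <<'E'
from h import *
st();s=ctrl.camera("scene")[180:340,220:430,::-1]
cv2.imwrite("pics/s4.png",cv2.resize(s,None,fx=3.6,fy=3.6,interpolation=cv2.INTER_CUBIC))
E
```

```text
t 16.6 tab [-0.027   0.0131] z 0.3165 rpy [3.142e+00 1.000e-03 5.140e-01] F [ 1.  -1.   0.3] M [ 0.01  0.06 -0.01] w 0.09370451397276112 0.0 q6 1.0774760403311376 q1 0.021118593091400576
```

View pics/s4.png

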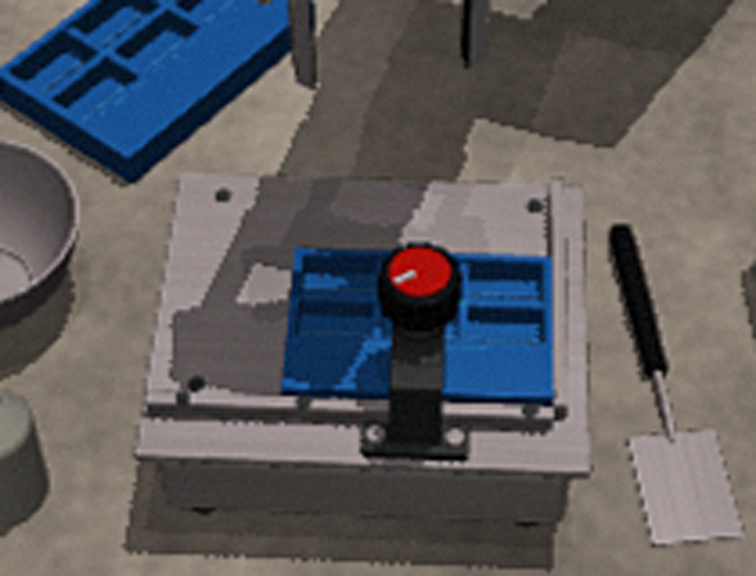

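The mark at (404,277) has not moved, the mould is still home, and the other items visible here (the spatula and parts of the bowl and bottle) are where they were.

```bash
python3 -c "
from station import ctrl
print(ctrl.hand_in())"
```

```text
the job is handed in; nothing more can be done
None
```

I pushed the blue mould home against the back and side stops, screwed the clamp knob down to its hard stop (it held at 2.1 N m), and handed the job in at about 17 s; the bowl, tub, spatula and bottle were left alone.

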